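# Load the work lamp and hold it level

## Task

The square work lamp stands lens down in its holder with its battery bay open at the top: plug the battery block that stands on the bench fully home into the bay, then draw the loaded lamp out of its holder and turn it from upright to level. Finish while holding the lamp still in the gripper, level and raised at least 20 cm above the bench with the battery still home and nothing else carrying it; do not put it down or let go. Leave the wrench, jar, headlamp and wedge where they are.

Things in the scene. Friction and masses are not known exactly. Their poses are not given: they have to be found in the camera images.
- holder: Fixed dark steel lamp holder: open-topped square well, 58 x 58 mm outside, 48 x 48 mm inside, top edge 45 mm and inner floor 5 mm above the bench, on a 90 x 90 x 4 mm foot plate screwed down. Origin: centre of its underside on the bench; z up, x and y square to the walls.
- lamp: Loose aluminium work lamp, 120 mm long, 220 g, lens down in the well with 1 mm play a side. Origin: centre of the lens end (5 mm above the bench at the start); z along the lamp from lens to open end (up at the start), x, y square to its sides. Head 46 x 46 mm from z = 0 to 42 mm; body 40 x 40 mm from 42 to 120 mm, gripped across opposite faces.
- lamp_bay (a point): Centre of the mouth of the lamp's battery bay, in its rim (lamp z = 120 mm), axes as the lamp's. The bay is a square hole 26 x 26 mm, 46 mm deep, its sides parallel to the lamp's, slightly chamfered. It takes the battery in any of four quarter turns; home, the battery's origin lies on the lamp's axis 45 mm inside the mouth.
- cell: Loose grey plastic battery block, 90 g, upright on the bench: 24 x 24 mm shank 45 mm long (lowest 4 mm is 22 mm) under a 30 x 30 mm head 26 mm high. Origin: centre of the shank's lower end; z up, x, y square to its sides. No latch: aligned, it slips in by its own weight until the head rests on the lamp's rim, 26 mm proud; friction keeps it in a level lamp.
- wrench: Chrome open-end wrench, 180 mm long, lying flat on the bench; origin: middle of its underside. Bystander.
- jar: Glass jar of washers with a steel lid, 66 mm across, 86 mm tall; origin: centre of its underside. Bystander.
- headlamp: Black plastic headlamp, about 50 x 80 mm, 40 mm tall; origin: on its underside. Bystander.
- wedge: Yellow plastic wedge, 90 x 40 mm, 28 mm tall at the thick end; origin: centre of its underside. Bystander.
Things that resemble listed ones, but are neither listed nor needed, are in the scene too. What is shaped like the holder but purple is not meant. Several things have the shape of the cell; the one meant has the colours described above.

How it is judged:
By the outcome, as a careful person would: the job done as asked, in the order asked, and still so for the second after the job is handed in, while the arm keeps its last pose, push and grip.
It also fails if it takes over 72 s, if anything falls off the work surface, if the arm or the gripper's body presses on something with over 40 N, if the wrist force passes 120 N, or if a joint passes its speed limit or range.

## Robot

A 6-joint arm with a two-finger parallel gripper is mounted at the origin on the work surface. World frame = base frame: x ahead of the robot, y to its left, z up, the work surface at z = 0. Lengths are in m, angles in rad, forces in N, time in s.
With the tool pointing down it reaches from about 0.375 to 0.925 m from the base axis. Payload 5.7 kg.
Tool frame: the origin (TCP) lies between the finger pads; the fingertips stand 11 mm ahead of it and the grasp point (between the pads) lies 8 mm behind it; z points along the fingers, y is the line along which they close (so a half turn about z gives the same grasp; the last joint's range is limited). The gripper opens to 88 mm and grips with 3 to 60 N. Pads are 20 mm wide; open, the fingers measure 115 mm over their backs; the gripper's body (75 mm by 178 mm) begins 61 mm behind the grasp point.
Start: joints at [-0.115, 0.359, 1.51, -0, 1.272, -0.115], TCP at [0.6, -0, 0.234] pointing down, gripper open.
Joint ranges: [-2.97, 2.97], [-1.01, 2.36], [0.21, 2.38], [-0.96, 4.11], [0.2, 2.71], [-2.98, 2.98]. Speed limits (rad/s): [2.39, 2.39, 3.14, 3.14, 3.14, 3.14].

## Interface

Orientations are given as a unit quaternion [w, x, y, z].
In Python, from cell import arm, cams gives the robot as it stands. The module is installed in compiled form; this text tells all that it offers.
- The arm moves only by the tool servo_tool, never from a script. Its argument "motion" is a list of rows, each an object with "turn": the turn, a rotation vector about the tool's x, y, z in rad, a list of three; "xyz": the shift along the tool's x, y, z in mm, a list of three; "grip": the opening, from 0 (shut) to 1 (fully open). A call has 1 to 12 rows; each row is the pose to reach, as a shift and turn from the pose commanded when the call began, along the tool's axes at that moment; what a row does not reach only later rows make up. A row lasts 1/12 s, in which the tool goes at most 41.7 mm and 7.16 degrees, less where a joint would pass 70% of its speed; a pose out of reach is approached as far as the arm can. A call with a gripper value outside its range is refused whole. The fingers move at their own pace and stop on an object; "newtons" is the grip in N (left out, the last holds). Time passes only in rows, so rows that repeat a pose let the fingers close. It gives the time, the measured TCP pose, the force, the opening and the grip force at its end, in the units of the state.
- arm.sense(): the state, without advancing time (a new reading comes with each control period).
- cams.read_camera(name): name is "scene" or "side" or "wrist"; returns the picture (480x640x3 uint8, red, green, blue); there is no depth.
- cams.calibration(name): a dict with "fx", "fy", "cx", "cy" (pixels), "R" (3x3) and "t" (3): a world point X has camera coordinates R X + t. Camera axes: x right, y down, z forward; pixel columns grow to the right and rows downward; lengths in m; the calibration is good to about 2 mm. A picture is of the moment at which its call begins: read the wrist's pose just before it. calibration takes no time and is no camera call; for the wrist camera it gives the pose at the moment of the call.
- arm.hand_in(): hands the job in; it is judged then, once.
The state is a dict: "time": time; "joint_positions": joint angles; "qd": joint speeds; "effort": joint torques, N m; "ee_pos": TCP position; "tool_rot": TCP orientation; "contact_force": force on the tool from outside, world axes, zero at the start; "moment": the same for the moment, N m; "grip_width": opening from 0.0 (shut) to 1.0 (fully open); "grasp_force": force on a finger pad.
Only numpy, scipy, OpenCV 4.12 (cv2) and the standard library are available. Lean on these libraries where they do the work, as an engineer would, in place of code of your own. Each camera call takes 0.05 s, during which the arm holds its last target. There are 200 camera calls.

## Working session

There is one attempt and no reset: what is moved stays moved. The work goes in short steps, Python scripts to look and compute and a tool call to move; the robot and the scene stay as the last step left them, time stands still between calls to the robot, and variables do not carry over. Pictures are saved under pics/ and viewed, at most 10 in all, crops included, and the job is handed in when it is done.

Besides the shell and the picture viewer there is one more tool, called after "Request:" as name([rows], argument=value, ...), one row to a line, values as JSON. servo_tool: Moves the arm, as the interface text tells. Its arguments: {"type":"object","properties":{"motion":{"type":"array","items":{"type":"object","properties":{"turn":{"type":"array","items":{"type":"number"}},"xyz":{"type":"array","items":{"type":"number"}},"grip":{"type":"number"}}}},"newtons":{"type":"number"}},"required":["motion"]}

```bash
mkdir -p pics
python3 - <<'E'
from cell import arm,cams
import cv2,numpy as np
s=arm.sense();print({k:np.round(v,3).tolist() for k,v in s.items()})
for n in("scene","side"):
    im=cams.read_camera(n);cv2.imwrite(f"pics/{n}0.png",im[:,:,::-1])
for n in("scene","side","wrist"):
    c=cams.calibration(n);print(n,{k:np.round(v,3).tolist() for k,v in c.items()})
E
```

```text
{'time': 0.0, 'joint_positions': [-0.115, 0.36, 1.511, -0.0, 1.273, -0.115], 'qd': [-0.001, -0.001, -0.001, -0.001, 0.001, -0.001], 'effort': [-0.002, -51.538, -27.072, 0.067, 0.035, -0.0], 'ee_pos': [0.599, 0.0, 0.233], 'tool_rot': [-0.001, 0.707, 0.707, -0.001], 'contact_force': [0.21, -0.053, 0.943], 'moment': [0.019, -0.003, -0.041], 'grasp_force': 0.0, 'grip_width': 0.998}
scene {'fx': 440.584, 'fy': 440.584, 'cx': 319.287, 'cy': 245.05, 'R': [[-0.084, 0.996, -0.016], [0.774, 0.055, -0.631], [-0.628, -0.065, -0.775]], 't': [0.053, -0.389, 1.314]}
side {'fx': 588.645, 'fy': 588.645, 'cx': 307.072, 'cy': 241.31, 'R': [[0.967, -0.256, -0.008], [-0.173, -0.63, -0.757], [0.189, 0.733, -0.653]], 't': [-0.54, 0.188, 1.301]}
wrist {'fx': 398.005, 'fy': 398.005, 'cx': 318.7, 'cy': 233.094, 'R': [[1.0, -0.001, -0.002], [-0.0, -0.96, 0.28], [-0.002, -0.28, -0.96]], 't': [-0.599, -0.034, 0.392]}
```

View pics/scene0.png

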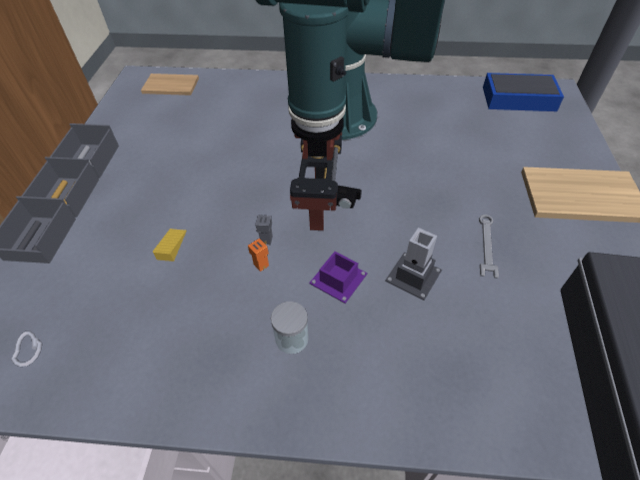

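View pics/side0.png

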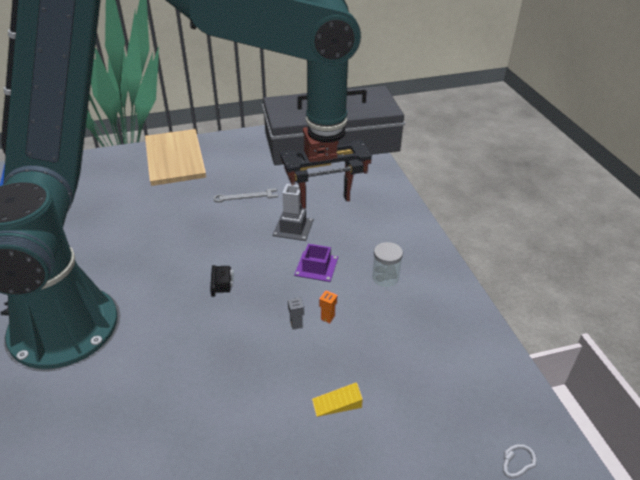

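The scene view shows two cell-shaped blocks: a grey one at scene (264,228) / side (296,312) and an orange one at (259,254) / (328,306). The grey one fits the description. The lamp stands in the dark holder at scene (418,262), not in the purple one at (340,275). I'll confirm this in a crop and triangulate.

```bash
cat > h.py <<'E'
from cell import arm,cams
import cv2,numpy as np
from scipy.optimize import least_squares
def proj(c,X):
    p=np.atleast_2d(X)@np.array(c["R"]).T+np.array(c["t"])
    return p[:,:2]/p[:,2:]*[c["fx"],c["fy"]]+[c["cx"],c["cy"]]
def tri(obs): # [(calib,(u,v))]
    return least_squares(lambda X:np.concatenate([proj(c,X)[0]-p for c,p in obs]),[.6,0,.05]).x
def onplane(c,p,z):
    R=np.array(c["R"]);t=np.array(c["t"]);o=-R.T@t
    d=R.T@[(p[0]-c["cx"])/c["fx"],(p[1]-c["cy"])/c["fy"],1]
    return o+d*(z-o[2])/d[2]
E
python3 - <<'E'
from h import *
a,b=cams.calibration("scene"),cams.calibration("side")
for n,p,q in [("cell top",(264,219),(296,303)),("lamp rim",(422,240),(292,187)),("orange",(258,244),(328,296)),("jar lid",(290,318),(388,252)),("purple",(340,267),(317,252))]:
    print(n,np.round(tri([(a,p),(b,q)]),3))
i=cv2.imread("pics/scene0.png")[205:305,235:335];j=cv2.imread("pics/scene0.png")[215:315,365:465]
cv2.imwrite("pics/crop1.png",np.hstack([cv2.resize(x,(400,400),interpolation=cv2.INTER_CUBIC) for x in(i,j)]))
E
```

```text
cell top [ 0.499 -0.131  0.071]
lamp rim [0.577 0.196 0.127]
orange [ 0.57  -0.131  0.073]
jar lid [ 0.741 -0.042  0.082]
purple [0.594 0.04  0.045]
```

View pics/crop1.png

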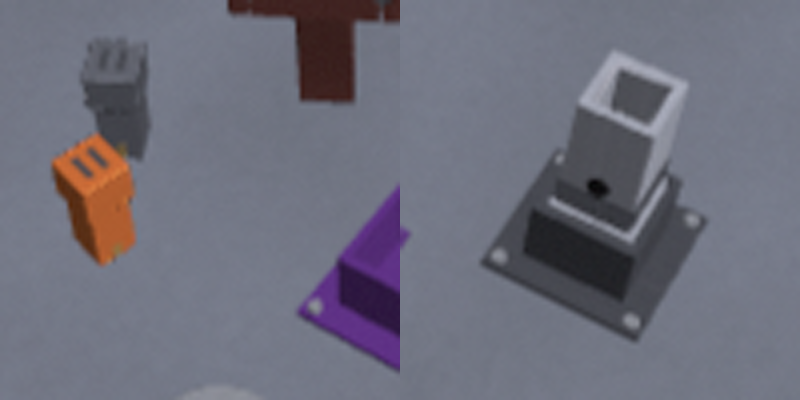

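The crop confirms the grey block is the cell, with the orange lookalike 71 mm further out in x. The dark holder holds the aluminium lamp, which is yawed. I'm moving above the cell and turning so the fingers close along y, clear of the orange one.

Request:
servo_tool([
  {"xyz": [-40,-30,8],"turn": [0,0,-0.125],"grip": 1},
  {"xyz": [-80,-60,15],"turn": [0,0,-0.25],"grip": 1},
  {"xyz": [-110,-85,22],"turn": [0,0,-0.375],"grip": 1},
  {"xyz": [-131,-100,30],"turn": [0,0,-0.5],"grip": 1},
  {"xyz": [-131,-100,30],"turn": [0,0,-0.625],"grip": 1},
  {"xyz": [-131,-100,30],"turn": [0,0,-0.75],"grip": 1},
  {"xyz": [-131,-100,30],"turn": [0,0,-0.875],"grip": 1},
  {"xyz": [-131,-100,30],"turn": [0,0,-1.0],"grip": 1},
  {"xyz": [-131,-100,30],"turn": [0,0,-1.125],"grip": 1},
  {"xyz": [-131,-100,30],"turn": [0,0,-1.25],"grip": 1},
  {"xyz": [-131,-100,30],"turn": [0,0,-1.375],"grip": 1},
  {"xyz": [-131,-100,30],"turn": [0,0,-1.5],"grip": 1},
])

```text
time: 1.1
ee_pos: [0.4996, -0.1309, 0.2033]
tool_rot: [-0.0, 0.045, 0.999, 0.0]
contact_force: [-0.0, 0.3, 0.4]
grip_width: 0.996
grasp_force: 0.0
```

Run:
```python
from h import *
for k in range(3): im=cams.read_camera("wrist")
s=arm.sense();print({k:np.round(s[k],3).tolist() for k in("time","ee_pos","tool_rot","joint_positions")})
c=cams.calibration("wrist");print(np.round(proj(c,[[.5,-.131,.071],[.5,-.131,0]]),0))
cv2.imwrite("pics/w1.png",im[:,:,::-1])
```

```text
{'time': 1.25, 'ee_pos': [0.5, -0.131, 0.203], 'tool_rot': [-0.0, 0.05, 0.999, 0.0], 'joint_positions': [-0.39, 0.271, 1.726, -0.0, 1.145, -1.862]}
[[319. 226.]
 [319. 206.]]
```

View pics/w1.png

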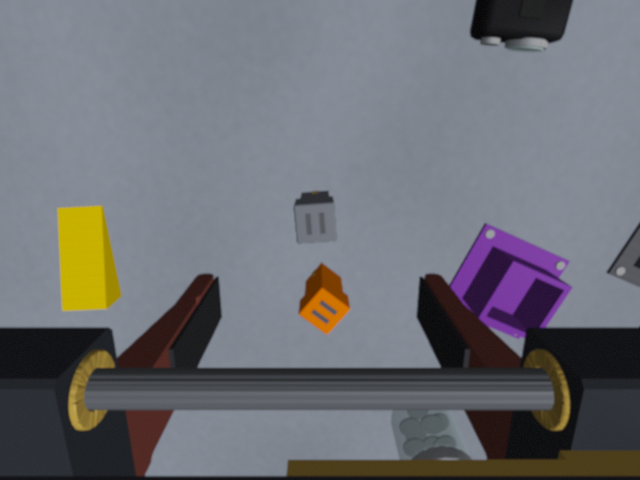

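The wrist view shows the grey cell's head top at about (295,204)–(336,241), nearly square to the tool, with the orange one beyond it at (324,300). Next I measure the head corners.

Run:
```python
from h import *
im=cv2.imread("pics/w1.png");c=cams.calibration("wrist")
g=cv2.cvtColor(im,cv2.COLOR_BGR2GRAY)
# top face: segment by colour near the face
seed=im[238,315].astype(int);print(seed,im[225,300],im[225,330],im[150,315],im[196,315])
m=(np.abs(im.astype(int)-im[225,300].astype(int)).max(2)<14).astype(np.uint8)
m[:190]=0;m[255:]=0;m[:,:285]=0;m[:,345:]=0
m=cv2.morphologyEx(m,cv2.MORPH_CLOSE,np.ones((9,9)))
n,l,st,ce=cv2.connectedComponentsWithStats(m);k=1+st[1:,4].argmax()
r=cv2.minAreaRect(np.argwhere(l==k)[:,::-1].astype(np.float32));print(r)
P=np.array([onplane(c,p,.071) for p in cv2.boxPoints(r)]);print(np.round(P,4),P.mean(0))
for i in range(2):
    d=P[i+1]-P[i];print(np.linalg.norm(d[:2]),np.degrees(np.arctan2(d[1],d[0])))
a=onplane(c,(295,204),.071)[:2];b=onplane(c,(297,243),.071)[:2];d=b-a;print("left edge",np.degrees(np.arctan2(d[1],d[0])))
s=arm.sense();from scipy.spatial.transform import Rotation as Ro
q=s["tool_rot"];print(np.round(Ro.from_quat([*q[1:],q[0]]).as_matrix(),3))
```

```text
[127 117 114] [126 118 113] [127 119 115] [150 140 132] [50 45 44]
((314.1285400390625, 216.3709716796875), (52.90292739868164, 41.77183532714844), 86.53176879882812)
[[ 0.472  -0.1481  0.071 ]
 [ 0.4732 -0.118   0.071 ]
 [ 0.513  -0.1192  0.071 ]
 [ 0.5119 -0.1504  0.071 ]] [ 0.49252862 -0.13391119  0.071     ]
0.030093407372352544 87.78287395930418
0.03990398645180985 -1.6954833747545186
left edge -3.789237127054556
[[-0.995  0.099 -0.001]
 [ 0.099  0.995  0.   ]
 [ 0.001  0.    -1.   ]]
```

Request:
servo_tool([
  {"xyz": [2,-4,40],"turn": [0,0,-0.065],"grip": 0.8},
  {"xyz": [2,-4,80],"turn": [0,0,-0.065],"grip": 0.7},
  {"xyz": [2,-4,115],"turn": [0,0,-0.065],"grip": 0.7},
  {"xyz": [2,-4,135],"turn": [0,0,-0.065],"grip": 0.7},
  {"xyz": [2,-4,145],"turn": [0,0,-0.065],"grip": 0.7},
  {"xyz": [2,-4,145],"turn": [0,0,-0.065],"grip": 0.7},
  {"xyz": [2,-4,145],"turn": [0,0,-0.065],"grip": 0.2},
  {"xyz": [2,-4,145],"turn": [0,0,-0.065],"grip": 0.2},
  {"xyz": [2,-4,145],"turn": [0,0,-0.065],"grip": 0.2},
  {"xyz": [2,-4,145],"turn": [0,0,-0.065],"grip": 0.2},
  {"xyz": [2,-4,145],"turn": [0,0,-0.065],"grip": 0.2},
  {"xyz": [2,-4,145],"turn": [0,0,-0.065],"grip": 0.2},
], newtons=25)

```text
time: 2.25
ee_pos: [0.4983, -0.1351, 0.0595]
tool_rot: [0.001, 0.015, 1.0, -0.0]
contact_force: [0.3, 0.2, 5.1]
grip_width: 0.34
grasp_force: 24.8
```

Request:
servo_tool([
  {"xyz": [0,0,-10],"grip": 0.2},
  {"xyz": [0,0,-40],"grip": 0.2},
  {"xyz": [0,0,-80],"grip": 0.2},
  {"xyz": [0,0,-120],"grip": 0.2},
  {"xyz": [0,0,-160],"grip": 0.2},
  {"xyz": [0,0,-190],"grip": 0.2},
  {"xyz": [0,0,-200],"grip": 0.2},
])

```text
invalid input
```

Run:
```python
from h import *
a=cams.calibration("scene")
for nm,z,Q in [("foot",.004,[(404.5,252.5),(441.8,270),(424.3,300),(385.5,280.5)]),("rim",.125,[(418.8,227.5),(437,236.3),(429.5,247.5),(409.5,241.3)])]:
    P=np.array([onplane(a,p,z)[:2] for p in Q]);print(nm,P.mean(0).round(4))
    for i in range(4):
        d=P[(i+1)%4]-P[i];print(round(np.linalg.norm(d),4),round(np.degrees(np.arctan2(d[1],d[0]))%90,1))
s=arm.sense();print({k:np.round(s[k],3).tolist() for k in("time","ee_pos","tool_rot","joint_positions","grip_width")})
```

```text
foot [0.5745 0.1973]
0.0884 61.5
0.0892 61.8
0.0889 61.5
0.0892 61.5
rim [0.5729 0.1978]
0.0391 58.8
0.0331 60.5
0.0388 71.1
0.0414 61.8
{'time': 2.25, 'ee_pos': [0.498, -0.135, 0.06], 'tool_rot': [0.001, 0.015, 1.0, -0.0], 'joint_positions': [-0.399, 0.469, 1.868, -0.0, 0.802, -1.938], 'grip_width': 0.34}
```

Request:
servo_tool([
  {"xyz": [0,0,-20],"turn": [0,0,0],"grip": 0.2},
  {"xyz": [0,0,-60],"turn": [0,0,0],"grip": 0.2},
  {"xyz": [0,0,-100],"turn": [0,0,0],"grip": 0.2},
  {"xyz": [0,15,-138],"turn": [0,0,0],"grip": 0.2},
  {"xyz": [-10,45,-160],"turn": [0,0,0.05],"grip": 0.2},
  {"xyz": [-25,80,-175],"turn": [0,0,0.12],"grip": 0.2},
  {"xyz": [-38,115,-190],"turn": [0,0,0.2],"grip": 0.2},
  {"xyz": [-52,152,-200],"turn": [0,0,0.28],"grip": 0.2},
  {"xyz": [-66,190,-200],"turn": [0,0,0.35],"grip": 0.2},
  {"xyz": [-79,229,-200],"turn": [0,0,0.42],"grip": 0.2},
  {"xyz": [-92,268,-200],"turn": [0,0,0.468],"grip": 0.2},
  {"xyz": [-103,302,-200],"turn": [0,0,0.468],"grip": 0.2},
])

```text
time: 3.25
ee_pos: [0.6101, 0.1666, 0.2588]
tool_rot: [0.0, 0.248, 0.969, 0.0]
contact_force: [0.8, 0.1, 0.0]
grip_width: 0.345
grasp_force: 24.8
```

Request:
servo_tool([
  {"xyz": [0,10,0],"turn": [0,0,0],"grip": 0.2},
  {"xyz": [0,10,0],"turn": [0,0,0],"grip": 0.2},
  {"xyz": [0,10,0],"turn": [0,0,0],"grip": 0.2},
  {"xyz": [0,10,0],"turn": [0,0,0],"grip": 0.2},
])

```text
time: 3.58
ee_pos: [0.6139, 0.1711, 0.2584]
tool_rot: [-0.0, 0.247, 0.969, -0.001]
contact_force: [-0.2, 0.4, -1.9]
grip_width: 0.343
grasp_force: 24.8
```

Run:
```python
from h import *
s=arm.sense()
im=cams.read_camera("wrist")
print({k:np.round(s[k],4).tolist() for k in("time","ee_pos","tool_rot","joint_positions","grip_width")})
c=cams.calibration("wrist");print(np.round(proj(c,[[.5745,.197,.125]]),0))
cv2.imwrite("pics/w2.png",im[:,:,::-1])
```

```text
{'time': 3.5833, 'ee_pos': [0.6139, 0.1711, 0.2584], 'tool_rot': [-0.0005, 0.2472, 0.969, -0.0006], 'joint_positions': [0.164, 0.3937, 1.392, -0.0008, 1.3572, -0.907], 'grip_width': 0.3431}
[[325. 161.]]
```

View pics/w2.png

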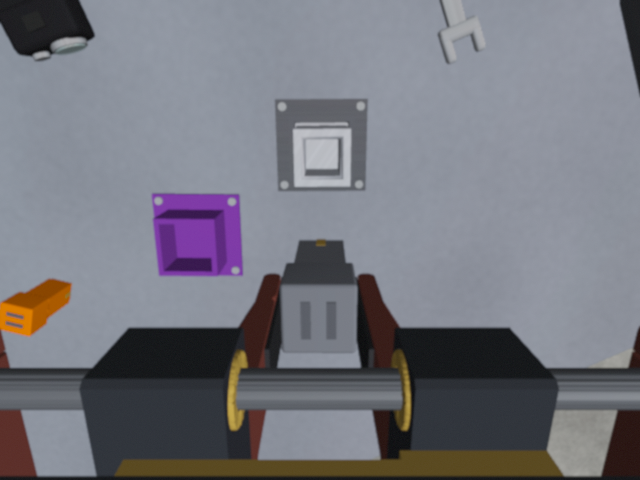

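The wrist view shows the lamp rim centred near (322,157), square to the tool. The held cell's head top spans about (282–357, 290–351). I'll measure the offset of each.

Run:
```python
from h import *
from scipy.spatial.transform import Rotation as Ro
im=cv2.imread("pics/w2.png");c=cams.calibration("wrist");s=arm.sense()
q=s["tool_rot"];T=Ro.from_quat([*q[1:],q[0]]).as_matrix();e=np.array(s["ee_pos"])
g=cv2.cvtColor(im,cv2.COLOR_BGR2GRAY)
print("col322",g[115:200,330].tolist());print("row150",g[150,270:375].tolist())
print("cell col292",g[255:365,292].tolist());print("cell row 345",g[340,270:370].tolist())
```

```text
col322 [97, 100, 100, 99, 100, 100, 108, 134, 161, 164, 141, 110, 111, 143, 173, 186, 191, 192, 193, 192, 187, 174, 156, 153, 170, 183, 186, 186, 187, 187, 188, 188, 188, 190, 189, 190, 189, 188, 188, 188, 188, 189, 190, 191, 191, 192, 191, 190, 189, 188, 188, 188, 183, 166, 130, 99, 91, 92, 91, 96, 116, 143, 157, 161, 171, 184, 189, 189, 189, 187, 177, 153, 117, 96, 98, 112, 129, 141, 144, 144, 144, 145, 144, 143, 144]
row150 [146, 147, 146, 144, 144, 140, 127, 109, 99, 96, 96, 97, 96, 98, 97, 96, 96, 96, 98, 97, 99, 101, 117, 153, 181, 191, 192, 191, 190, 188, 187, 185, 178, 163, 154, 161, 177, 185, 187, 188, 188, 188, 188, 187, 189, 191, 191, 192, 190, 188, 187, 187, 187, 187, 187, 186, 187, 188, 189, 190, 190, 189, 188, 188, 189, 191, 188, 170, 128, 91, 94, 111, 136, 164, 184, 190, 190, 190, 189, 184, 162, 128, 104, 99, 97, 96, 98, 97, 97, 97, 98, 97, 97, 97, 97, 106, 125, 140, 147, 148, 148, 147, 148, 148, 148]
cell col292 [145, 144, 146, 146, 145, 147, 140, 119, 82, 56, 53, 55, 54, 54, 55, 54, 56, 54, 57, 55, 56, 57, 57, 57, 55, 56, 58, 58, 67, 84, 100, 112, 119, 121, 123, 123,
[... 157 characters left out ...]
24, 124, 124, 124, 124, 124, 124, 123, 123, 124, 124, 124, 124, 124, 124, 123, 124, 124, 123, 124, 123, 123, 124, 123, 124, 124, 124, 123, 122, 118, 124, 136, 144, 145, 145, 145, 145, 144, 144, 146, 146, 146, 146]
cell row 345 [24, 30, 33, 33, 32, 33, 34, 32, 31, 30, 38, 58, 85, 105, 118, 123, 124, 124, 124, 124, 124, 123, 123, 124, 125, 124, 124, 124, 124, 124, 123, 122, 121, 120, 120, 121, 120, 120, 120, 121, 120, 123, 124, 124, 123, 125, 123, 124, 124, 125, 124, 125, 124, 125, 125, 124, 122, 122, 122, 121, 120, 121, 121, 121, 121, 122, 124, 124, 125, 125, 125, 125, 124, 126, 124, 125, 125, 125, 126, 124, 125, 125, 126, 128, 129, 121, 92, 50, 21, 14, 17, 16, 17, 15, 16, 11, 18, 18, 22, 20]
```

Run:
```python
import cv2,numpy as np
i=cv2.imread("pics/w2.png")
cv2.imwrite("pics/crop2.png",np.hstack([cv2.resize(x,(400,400),interpolation=cv2.INTER_NEAREST) for x in(i[108:208,272:372],i[260:360,270:370])]))
```

```text
(no output)
```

View pics/crop2.png

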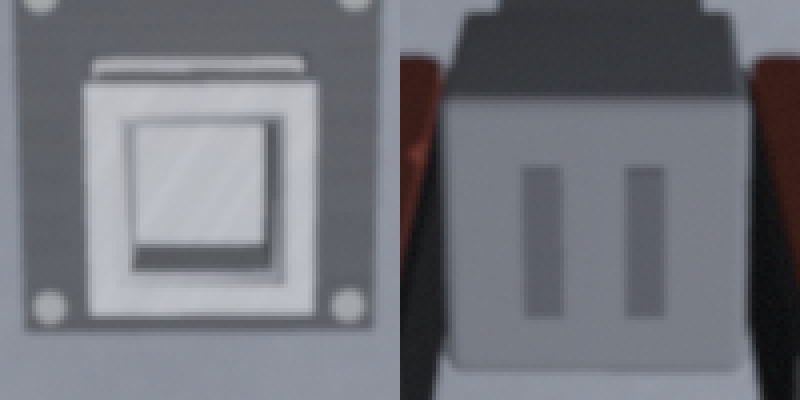

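Run:
```python
from h import *
from scipy.spatial.transform import Rotation as Ro
c=cams.calibration("wrist");s=arm.sense()
q=s["tool_rot"];T=Ro.from_quat([*q[1:],q[0]]).as_matrix();e=np.array(s["ee_pos"])
def rep(n,Q,z):
    P=np.array([(T.T@(onplane(c,p,z)-e))*1e3 for p in Q]);print(n,P[:,:2].round(1).tolist(),"mean",P.mean(0).round(2))
    for i in range(4):
        d=P[(i+1)%4]-P[i];print("  ",round(np.linalg.norm(d),1),round(np.degrees(np.arctan2(d[1],d[0]))%90,1))
rep("rim",[(293,128.5),(351.5,128.5),(351,187),(294,187)],.125)
rep("bay",[(302.3,137.3),(343.3,137.3),(343,178.7),(303,178.7)],.125)
rep("cell",[(281.2,284.3),(357.5,284.3),(355.5,352.5),(282.5,352.5)],e[2]+.0115)
```

```text
rim [[69.3, -18.3], [69.3, 22.3], [28.4, 22.8], [28.5, -18.3]] mean [ 48.87   2.12 133.57]
   40.5 0.0
   40.8 89.2
   41.1 0.0
   40.8 0.1
bay [[63.4, -11.9], [63.4, 16.7], [34.4, 16.9], [34.5, -11.8]] mean [ 48.91   2.5  133.57]
   28.6 0.0
   28.9 89.5
   28.7 0.0
   28.9 89.7
cell [[15.7, -14.7], [15.7, 14.4], [-13.9, 14.3], [-13.9, -15.0]] mean [  0.91  -0.24 -11.5 ]
   29.0 90.0
   29.6 0.0
   29.3 90.0
   29.6 0.5
```

Request:
servo_tool([
  {"xyz": [25,2.6,10],"turn": [0,0,0],"grip": 0.2},
  {"xyz": [45,2.6,35],"turn": [0,0,0],"grip": 0.2},
  {"xyz": [48.7,2.6,58],"turn": [0,0,0],"grip": 0.2},
  {"xyz": [48.7,2.6,65],"turn": [0,0,0],"grip": 0.2},
  {"xyz": [48.7,2.6,65],"turn": [0,0,0],"grip": 0.2},
  {"xyz": [48.7,2.6,65],"turn": [0,0,0],"grip": 0.2},
  {"xyz": [48.7,2.6,65],"turn": [0,0,0],"grip": 0.2},
])

```text
time: 4.22
ee_pos: [0.5748, 0.1976, 0.1951]
tool_rot: [0.001, 0.247, 0.969, 0.001]
contact_force: [-0.2, -0.5, 0.3]
grip_width: 0.346
grasp_force: 24.8
```

Run:
```python
from h import *
s=arm.sense()
im=cams.read_camera("wrist")[:,:,::-1]
print({k:np.round(s[k],4).tolist() for k in("time","ee_pos","tool_rot","contact_force")})
cv2.imwrite("pics/w3.png",cv2.resize(im[150:300,220:420],(800,600),interpolation=cv2.INTER_CUBIC))
```

```text
{'time': 4.2167, 'ee_pos': [0.5748, 0.1976, 0.1951], 'tool_rot': [0.0012, 0.2474, 0.9689, 0.0005], 'contact_force': [-0.2346, -0.4516, 0.3219]}
```

View pics/w3.png

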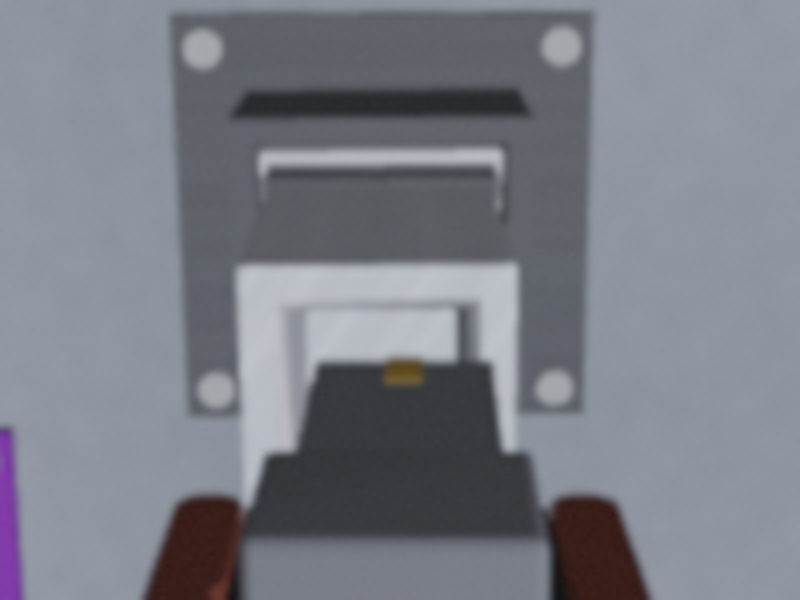

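The close view shows the shank tip at crop (316–494, 362), to the right of the bay centre (near edge 280–480, row 303). The last picture was taken before the arm had settled. I'll compute the correction.

```bash
cat >> h.py <<'E'
from scipy.spatial.transform import Rotation as Ro
def tool(): 
    s=arm.sense();q=s["tool_rot"];return Ro.from_quat([*q[1:],q[0]]).as_matrix(),np.array(s["ee_pos"])
E
python3 - <<'E'
from h import *
c=cams.calibration("wrist");T,e=tool();print(e.round(4))
f=lambda u,v,z:((T.T@(onplane(c,(220+u/4,150+v/4),z)-e))*1e3).round(2)[:2]
print("rim near",f(237,265,.125),f(518,265,.125));print("bay near",f(280,301,.125),f(480,301,.125))
zt=e[2]-.0595
print("tip",f(316,362,zt),f(494,362,zt),"head low",f(262,455,zt+.045),f(532,455,zt+.045),"head top",f(245,538,zt+.071),f(548,538,zt+.071))
E
```

```text
[0.5749 0.1978 0.1952]
rim near [ 22.34 -23.03] [22.3  17.23]
bay near [ 16.99 -16.98] [16.96 11.86]
tip [ 11.1  -11.36] [11.07 13.34] head low [ 14.3  -15.15] [14.26 14.85] head top [ 15.67 -14.63] [15.64 14.2 ]
```

Request:
servo_tool([
  {"xyz": [2.9,-3.5,0],"turn": [0,0,0],"grip": 0.2},
  {"xyz": [2.9,-3.5,3],"turn": [0,0,0],"grip": 0.2},
  {"xyz": [2.9,-3.5,5],"turn": [0,0,0],"grip": 0.2},
  {"xyz": [2.9,-3.5,5],"turn": [0,0,0],"grip": 0.2},
  {"xyz": [2.9,-3.5,5],"turn": [0,0,0],"grip": 0.2},
  {"xyz": [2.9,-3.5,5],"turn": [0,0,0],"grip": 0.2},
  {"xyz": [2.9,-3.5,5],"turn": [0,0,0],"grip": 0.2},
  {"xyz": [2.9,-3.5,5],"turn": [0,0,0],"grip": 0.2},
])

```text
time: 4.93
ee_pos: [0.569, 0.1966, 0.1886]
tool_rot: [-0.0, 0.247, 0.969, 0.0]
contact_force: [0.3, -0.3, -1.3]
grip_width: 0.342
grasp_force: 24.8
```

Run:
```python
from h import *
T,e=tool();im=cams.read_camera("wrist")[:,:,::-1]
print(e.round(4))
cv2.imwrite("pics/w4.png",cv2.resize(im[190:265,270:370],(800,600),interpolation=cv2.INTER_CUBIC))
```

```text
[0.569  0.1966 0.1886]
```

View pics/w4.png

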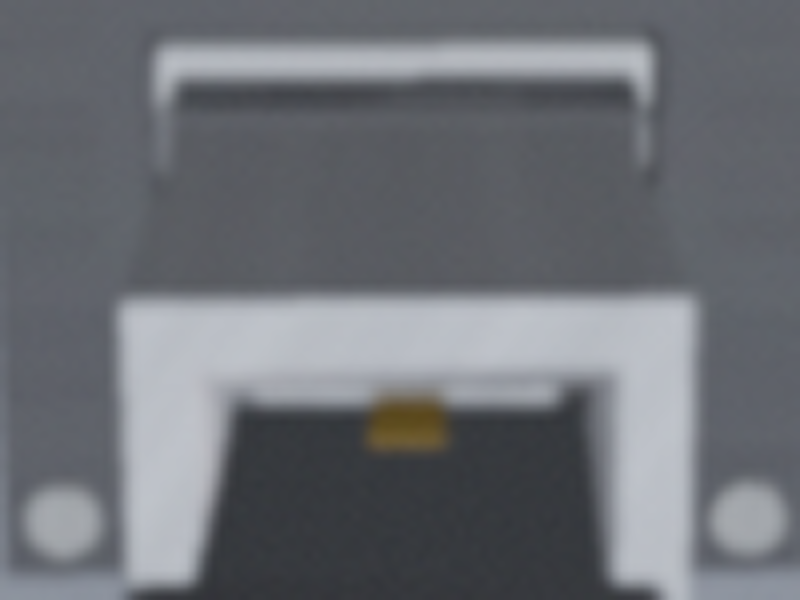

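The tip is now centred across the bay: tip 237–585 against mouth 208–618, at 8x. I'll check the other axis.

Run:
```python
from h import *
c=cams.calibration("wrist");T,e=tool();print(e.round(4))
f=lambda u,v,z:((T.T@(onplane(c,(270+u/8,190+v/8),z)-e))*1e3).round(2)[:2]
zt=e[2]-.0595
print("rim",f(118,298,.125),f(697,298,.125),"bay",f(208,378,.125),f(618,378,.125))
print("tip0",f(237,402,zt),f(585,402,zt),"tip4",f(237,402,zt+.004),f(585,402,zt+.004))
```

```text
[0.569  0.1966 0.1887]
rim [ 17.61 -19.5 ] [17.59 21.08] bay [ 11.75 -13.29] [11.74 15.66]
tip0 [ 11.27 -11.05] [11.26 13.09] tip4 [ 12.51 -10.85] [12.5  12.84]
```

Request:
servo_tool([
  {"xyz": [-2.7,0,0],"turn": [0,0,0],"grip": 0.2},
  {"xyz": [-2.7,0,0],"turn": [0,0,0],"grip": 0.2},
  {"xyz": [-2.7,0,0],"turn": [0,0,0],"grip": 0.2},
  {"xyz": [-2.7,0,0],"turn": [0,0,0],"grip": 0.2},
  {"xyz": [-2.7,0,0],"turn": [0,0,0],"grip": 0.2},
  {"xyz": [-2.7,0,0],"turn": [0,0,0],"grip": 0.2},
])

```text
time: 5.48
ee_pos: [0.5712, 0.1953, 0.1886]
tool_rot: [-0.0, 0.247, 0.969, -0.0]
contact_force: [-0.0, 0.3, -0.3]
grip_width: 0.345
grasp_force: 24.8
```

Request:
servo_tool([
  {"xyz": [0,0,2],"turn": [0,0,0],"grip": 0.2},
  {"xyz": [0,0,4],"turn": [0,0,0],"grip": 0.2},
  {"xyz": [0,0,6],"turn": [0,0,0],"grip": 0.2},
  {"xyz": [0,0,8],"turn": [0,0,0],"grip": 0.2},
  {"xyz": [0,0,9],"turn": [0,0,0],"grip": 0.2},
  {"xyz": [0,0,10],"turn": [0,0,0],"grip": 0.2},
  {"xyz": [0,0,10],"turn": [0,0,0],"grip": 0.2},
  {"xyz": [0,0,10],"turn": [0,0,0],"grip": 0.2},
])

```text
time: 6.15
ee_pos: [0.5712, 0.1953, 0.1785]
tool_rot: [-0.0, 0.247, 0.969, -0.0]
contact_force: [-0.1, 0.4, -1.1]
grip_width: 0.341
grasp_force: 24.8
```

Request:
servo_tool([
  {"xyz": [0,0,3],"turn": [0,0,0],"grip": 0.2},
  {"xyz": [0,0,6],"turn": [0,0,0],"grip": 0.2},
  {"xyz": [0,0,9],"turn": [0,0,0],"grip": 0.2},
  {"xyz": [0,0,12],"turn": [0,0,0],"grip": 0.2},
  {"xyz": [0,0,15],"turn": [0,0,0],"grip": 0.2},
  {"xyz": [0,0,18],"turn": [0,0,0],"grip": 0.2},
  {"xyz": [0,0,20],"turn": [0,0,0],"grip": 0.2},
  {"xyz": [0,0,20],"turn": [0,0,0],"grip": 0.2},
  {"xyz": [0,0,20],"turn": [0,0,0],"grip": 0.2},
])

```text
time: 6.9
ee_pos: [0.5712, 0.1953, 0.1585]
tool_rot: [-0.0, 0.247, 0.969, -0.0]
contact_force: [1.3, -0.4, 0.6]
grip_width: 0.341
grasp_force: 24.8
```

Request:
servo_tool([
  {"xyz": [0,0,3],"turn": [0,0,0],"grip": 0.2},
  {"xyz": [0,0,6],"turn": [0,0,0],"grip": 0.2},
  {"xyz": [0,0,9],"turn": [0,0,0],"grip": 0.2},
  {"xyz": [0,0,12],"turn": [0,0,0],"grip": 0.2},
  {"xyz": [0,0,14],"turn": [0,0,0],"grip": 0.2},
  {"xyz": [0,0,16],"turn": [0,0,0],"grip": 0.2},
  {"xyz": [0,0,17],"turn": [0,0,0],"grip": 0.2},
  {"xyz": [0,0,18],"turn": [0,0,0],"grip": 0.2},
  {"xyz": [0,0,18],"turn": [0,0,0],"grip": 0.2},
  {"xyz": [0,0,18],"turn": [0,0,0],"grip": 0.2},
])

```text
time: 7.73
ee_pos: [0.5713, 0.1953, 0.1406]
tool_rot: [-0.0, 0.247, 0.969, 0.0]
contact_force: [0.0, 0.3, -0.9]
grip_width: 0.346
grasp_force: 24.8
```

Request:
servo_tool([
  {"xyz": [0,0,0],"turn": [0,0,0],"grip": 0.45},
  {"xyz": [0,0,0],"turn": [0,0,0],"grip": 0.8},
  {"xyz": [0,0,0],"turn": [0,0,0],"grip": 0.8},
  {"xyz": [0,0,0],"turn": [0,0,0],"grip": 0.8},
  {"xyz": [0,0,0],"turn": [0,0,0],"grip": 0.8},
  {"xyz": [0,0,0],"turn": [0,0,0],"grip": 0.8},
])

```text
time: 8.23
ee_pos: [0.5713, 0.1953, 0.1407]
tool_rot: [0.0, 0.247, 0.969, 0.0]
contact_force: [0.3, 0.3, -0.8]
grip_width: 0.762
grasp_force: 0.0
```

Run:
```python
from h import *
T,e=tool();w=cams.read_camera("wrist")[:,:,::-1];s=cams.read_camera("side")[:,:,::-1];print(e.round(4))
cv2.imwrite("pics/home.png",np.hstack([cv2.resize(w[150:450,200:440],(480,600)),cv2.resize(s[150:250,266:319],(318,600),interpolation=cv2.INTER_CUBIC)]))
```

```text
[0.5713 0.1953 0.1407]
```

View pics/home.png

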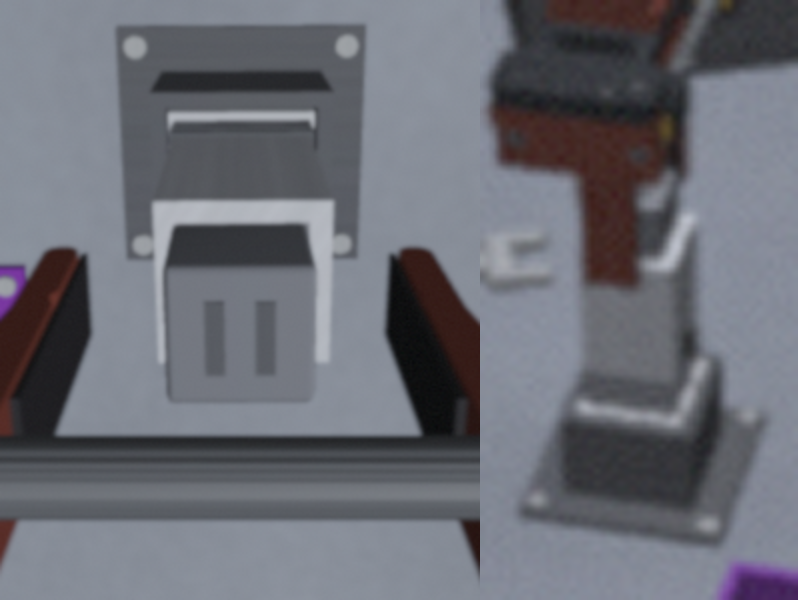

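The cell head sits on the lamp rim with an even rim strip visible, so it looks home, and the lamp is centred between the fingers. I'll check the seating numerically, then lower to grip the lamp body.

Run:
```python
from h import *
c=cams.calibration("wrist");T,e=tool()
f=lambda u,v,z:((T.T@(onplane(c,(200+u/2,150+v/2),z)-e))*1e3).round(2)[:2]
print("rim",f(152,200,.125),f(334,200,.125));
for z in(.125,.13): print("headlow",f(175,226,z),f(307,226,z),"headtop",f(166,266,z+.026),f(315,266,z+.026),f(168,401,z+.026),f(313,401,z+.026))
```

```text
rim [ 20.36 -19.31] [20.34 20.99]
headlow [ 14.23 -14.36] [14.21 15.16] headtop [ 15.79 -14.07] [15.78 14.49] [-13.69 -14.43] [-13.7   14.87]
headlow [ 16.1  -13.94] [16.09 14.7 ] headtop [ 17.95 -13.58] [17.94 13.97] [-10.49 -13.93] [-10.5   14.34]
```

Request:
servo_tool([
  {"xyz": [0,0,8],"turn": [0,0,0],"grip": 0.85},
  {"xyz": [0,0,18],"turn": [0,0,0],"grip": 0.85},
  {"xyz": [0,0,28],"turn": [0,0,0],"grip": 0.85},
  {"xyz": [0,0,38],"turn": [0,0,0],"grip": 0.85},
  {"xyz": [0,0,45],"turn": [0,0,0],"grip": 0.85},
  {"xyz": [0,0,45],"turn": [0,0,0],"grip": 0.85},
  {"xyz": [0,0,45],"turn": [0,0,0],"grip": 0.3},
  {"xyz": [0,0,45],"turn": [0,0,0],"grip": 0.3},
  {"xyz": [0,0,45],"turn": [0,0,0],"grip": 0.3},
  {"xyz": [0,0,45],"turn": [0,0,0],"grip": 0.3},
  {"xyz": [0,0,45],"turn": [0,0,0],"grip": 0.3},
  {"xyz": [0,0,45],"turn": [0,0,0],"grip": 0.3},
], newtons=50)

```text
time: 9.33
ee_pos: [0.5716, 0.1954, 0.096]
tool_rot: [0.0, 0.247, 0.969, 0.0]
contact_force: [0.6, 0.9, 2.8]
grip_width: 0.453
grasp_force: 49.9
```

The numbers show the cell is home and the lamp is gripped at 40 mm. Now the straight draw upward.

Request:
servo_tool([
  {"xyz": [0,0,-8],"turn": [0,0,0],"grip": 0.3},
  {"xyz": [0,0,-18],"turn": [0,0,0],"grip": 0.3},
  {"xyz": [0,0,-30],"turn": [0,0,0],"grip": 0.3},
  {"xyz": [0,0,-45],"turn": [0,0,0],"grip": 0.3},
  {"xyz": [0,0,-65],"turn": [0,0,0],"grip": 0.3},
  {"xyz": [0,0,-90],"turn": [0,0,0],"grip": 0.3},
  {"xyz": [0,0,-120],"turn": [0,0,0],"grip": 0.3},
  {"xyz": [0,0,-150],"turn": [0,0,0],"grip": 0.3},
  {"xyz": [0,0,-180],"turn": [0,0,0],"grip": 0.3},
  {"xyz": [0,0,-210],"turn": [0,0,0],"grip": 0.3},
  {"xyz": [0,0,-240],"turn": [0,0,0],"grip": 0.3},
  {"xyz": [0,0,-260],"turn": [0,0,0],"grip": 0.3},
])

```text
time: 10.33
ee_pos: [0.5711, 0.195, 0.3602]
tool_rot: [0.002, 0.247, 0.969, 0.0]
contact_force: [0.7, 0.1, -2.8]
grip_width: 0.454
grasp_force: 49.9
```

Run:
```python
from h import *
s=arm.sense();T,e=tool();print(s["time"],e.round(4),np.round(s["joint_positions"],3),s["grip_width"],np.round(s["contact_force"],1))
j=s["joint_positions"][0];h=np.array([np.cos(j),np.sin(j),0]);ax=np.cross([0,0,-1],h)
print("axis tool",(T.T@ax).round(3),"h tool",(T.T@h).round(3))
```

```text
10.3333 [0.5711 0.195  0.3602] [ 2.150e-01  2.780e-01  1.319e+00 -1.000e-03  1.541e+00 -8.570e-01] 0.4535967256175325 [ 0.7  0.1 -2.8]
axis tool [-0.655 -0.756  0.001] h tool [-0.756  0.655  0.003]
```

Request:
servo_tool([
  {"xyz": [-5,4,-5],"turn": [-0.026,-0.03,0],"grip": 0.3},
  {"xyz": [-10,9,-10],"turn": [-0.066,-0.076,0],"grip": 0.3},
  {"xyz": [-15,13,-15],"turn": [-0.118,-0.136,0],"grip": 0.3},
  {"xyz": [-20,17,-20],"turn": [-0.17,-0.197,0],"grip": 0.3},
  {"xyz": [-25,22,-25],"turn": [-0.223,-0.257,0],"grip": 0.3},
  {"xyz": [-30,26,-30],"turn": [-0.275,-0.318,0],"grip": 0.3},
  {"xyz": [-35,30,-35],"turn": [-0.328,-0.378,0],"grip": 0.3},
  {"xyz": [-40,35,-40],"turn": [-0.38,-0.439,0],"grip": 0.3},
  {"xyz": [-45,39,-45],"turn": [-0.432,-0.499,0],"grip": 0.3},
  {"xyz": [-50,43,-50],"turn": [-0.472,-0.544,0],"grip": 0.3},
  {"xyz": [-55,48,-55],"turn": [-0.511,-0.59,0],"grip": 0.3},
  {"xyz": [-60,52,-60],"turn": [-0.524,-0.605,0],"grip": 0.3},
], newtons=55)

```text
time: 11.33
ee_pos: [0.6458, 0.2115, 0.4139]
tool_rot: [0.347, 0.227, 0.893, 0.174]
contact_force: [0.1, 0.7, -4.7]
grip_width: 0.457
grasp_force: 54.9
```

Run:
```python
from h import *
s=arm.sense();T,e=tool();print(s["time"],e.round(4),np.round(s["joint_positions"],3),s["grip_width"],np.round(s["contact_force"],1))
z=T[:,2];h=np.array([z[0],z[1],0]);h/=np.linalg.norm(h);v=np.cross(z,h);print("remaining tilt tool rotvec",(T.T@(v/np.linalg.norm(v)*np.arcsin(np.linalg.norm(v)))).round(3),"fwd",(T.T@h).round(3),"up",T[2].round(3))
```

```text
11.3333 [0.6458 0.2115 0.4139] [ 2.150e-01  2.100e-02  1.772e+00 -1.000e-03  5.520e-01 -8.570e-01] 0.4568517780586976 [ 0.1  0.7 -4.7]
remaining tilt tool rotvec [-0.506 -0.585 -0.   ] fwd [-0.528  0.457  0.715] up [-0.541  0.468 -0.699]
```

Run:
```python
from h import *
D=np.array([[-.115,.36,1.511,1.273,.599,0,.233],[-.39,.271,1.726,1.145,.5,-.131,.203],[-.399,.469,1.868,.802,.4983,-.1351,.0595],[.164,.3937,1.392,1.3572,.6139,.1711,.2584],[.215,.278,1.319,1.541,.5711,.195,.3602],[.215,.021,1.772,.552,.6458,.2115,.4139]])
def fk(p,j2,j3,j5):
    L1,L2,L3,a,d,o=p[:6];A=j2;B=j2+j3-o;C=j2+j3+j5
    return a+L1*np.sin(A)+L2*np.sin(B)+L3*np.sin(C),d+L1*np.cos(A)+L2*np.cos(B)+L3*np.cos(C)
R=D[:,4]*np.cos(D[:,0])+D[:,5]*np.sin(D[:,0])
def res(p):
    r,z=fk(p,*D[:,1:4].T);return np.r_[r-R,z-D[:,6],.02*(p[3:4])]
s=least_squares(res,[.4,.4,.3,0,.35,0.]);print(s.x.round(3),np.abs(s.fun).max())
for j2 in(-.6,-.4,-.2,0,.2,.4):
  for j5 in(.3,.5): print(j2,j5,[round(v,3) for v in fk(s.x,j2,np.pi/2-j5-j2,j5)], end=" ")
  print()
```

```text
[ 0.61   0.448  0.371 -0.     0.267 -0.252] 0.00041058462181825517
-0.6 0.3 [np.float64(0.473), np.float64(0.792)] -0.6 0.5 [np.float64(0.46), np.float64(0.881)] 
-0.4 0.3 [np.float64(0.58), np.float64(0.851)] -0.4 0.5 [np.float64(0.567), np.float64(0.939)] 
-0.2 0.3 [np.float64(0.697), np.float64(0.887)] -0.2 0.5 [np.float64(0.683), np.float64(0.975)] 
0 0.3 [np.float64(0.818), np.float64(0.899)] 0 0.5 [np.float64(0.805), np.float64(0.988)] 
0.2 0.3 [np.float64(0.939), np.float64(0.887)] 0.2 0.5 [np.float64(0.926), np.float64(0.975)] 
0.4 0.3 [np.float64(1.056), np.float64(0.851)] 0.4 0.5 [np.float64(1.042), np.float64(0.939)]
```

Levelling in this wrist branch needs a height of about 0.88 m, which is within reach. I'll rise first and tilt afterwards.

Request:
servo_tool([
  {"xyz": [-6,5,-6],"turn": [0,0,0],"grip": 0.3},
  {"xyz": [-18,16,-18],"turn": [0,0,0],"grip": 0.3},
  {"xyz": [-34,29,-32],"turn": [0,0,0],"grip": 0.3},
  {"xyz": [-50,43,-48],"turn": [0,0,0],"grip": 0.3},
  {"xyz": [-66,57,-63],"turn": [0,0,0],"grip": 0.3},
  {"xyz": [-82,71,-78],"turn": [0,0,0],"grip": 0.3},
  {"xyz": [-98,85,-94],"turn": [0,0,0],"grip": 0.3},
  {"xyz": [-114,99,-109],"turn": [0,0,0],"grip": 0.3},
  {"xyz": [-130,113,-124],"turn": [0,0,0],"grip": 0.3},
  {"xyz": [-146,126,-139],"turn": [0,0,0],"grip": 0.3},
  {"xyz": [-158,137,-151],"turn": [0,0,0],"grip": 0.3},
  {"xyz": [-164,142,-157],"turn": [0,0,0],"grip": 0.3},
])

```text
time: 12.33
ee_pos: [0.6864, 0.2202, 0.6867]
tool_rot: [0.35, 0.227, 0.892, 0.175]
contact_force: [0.3, 0.5, -3.0]
grip_width: 0.45
grasp_force: 54.9
```

Request:
servo_tool([
  {"xyz": [-8,7,-8],"turn": [-0.03,-0.034,0],"grip": 0.3},
  {"xyz": [-18,16,-17],"turn": [-0.08,-0.09,0],"grip": 0.3},
  {"xyz": [-30,26,-28],"turn": [-0.13,-0.15,0],"grip": 0.3},
  {"xyz": [-42,36,-40],"turn": [-0.18,-0.208,0],"grip": 0.3},
  {"xyz": [-54,47,-52],"turn": [-0.23,-0.266,0],"grip": 0.3},
  {"xyz": [-66,57,-63],"turn": [-0.28,-0.324,0],"grip": 0.3},
  {"xyz": [-78,68,-75],"turn": [-0.33,-0.381,0],"grip": 0.3},
  {"xyz": [-90,78,-86],"turn": [-0.38,-0.439,0],"grip": 0.3},
  {"xyz": [-102,88,-98],"turn": [-0.425,-0.491,0],"grip": 0.3},
  {"xyz": [-114,99,-109],"turn": [-0.465,-0.538,0],"grip": 0.3},
  {"xyz": [-123,107,-118],"turn": [-0.495,-0.572,0],"grip": 0.3},
  {"xyz": [-127,110,-122],"turn": [-0.506,-0.585,0],"grip": 0.3},
])

```text
time: 13.33
ee_pos: [0.7149, 0.2265, 0.888]
tool_rot: [0.634, 0.174, 0.684, 0.317]
contact_force: [0.1, -0.1, -2.5]
grip_width: 0.452
grasp_force: 54.9
```

Request:
servo_tool([
  {"xyz": [0,0,0],"turn": [0,0,0],"grip": 0.3},
  {"xyz": [0,0,0],"turn": [0,0,0],"grip": 0.3},
  {"xyz": [0,0,0],"turn": [0,0,0],"grip": 0.3},
  {"xyz": [0,0,0],"turn": [0,0,0],"grip": 0.3},
  {"xyz": [0,0,0],"turn": [0,0,0],"grip": 0.3},
  {"xyz": [0,0,0],"turn": [0,0,0],"grip": 0.3},
])

```text
time: 13.83
ee_pos: [0.7153, 0.2267, 0.8858]
tool_rot: [0.633, 0.174, 0.685, 0.317]
contact_force: [-0.6, -0.2, -4.4]
grip_width: 0.453
grasp_force: 54.9
```

Run:
```python
from h import *
s=arm.sense();T,e=tool();print(s["time"],e.round(4),np.round(s["joint_positions"],3),np.round(s["qd"],3),s["grip_width"],np.round(s["contact_force"],1))
z=T[:,2];print("tilt err",z[2]);h=np.array([z[0],z[1],0]);h/=np.linalg.norm(h);v=np.cross(z,h);print("remaining",(T.T@v).round(3))
w=cams.read_camera("wrist")[:,:,::-1];a=cams.read_camera("side")[:,:,::-1]
c=cams.calibration("side");print(proj(c,e).round())
u=cams.read_camera("scene")[:,:,::-1];print(proj(cams.calibration("scene"),e).round())
cv2.imwrite("pics/fin.png",np.hstack([cv2.resize(x,(400,300)) for x in(w,u)]))
```

```text
13.8333 [0.7153 0.2267 0.8858] [ 0.215 -0.116  1.408 -0.003  0.277 -0.854] [ 0.001 -0.001 -0.001  0.    -0.004  0.001] 0.4527236906863748 [-0.6 -0.2 -4.4]
tilt err 0.0020072387033580608
remaining [0.001 0.002 0.   ]
[[ 357. -189.]]
[[ 874. -789.]]
```

View pics/fin.png

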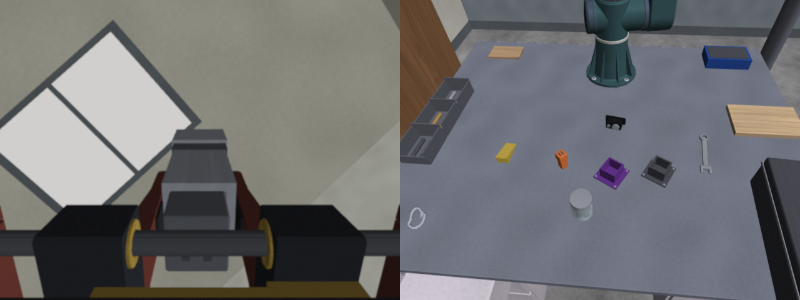

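The final view shows the lamp gripped and level, with the cell head at (165–235, 192–270) in the half-size picture, the holder empty and the bystanders undisturbed. I'll check the predicted outline against it.

Run:
```python
from h import *
c=cams.calibration("wrist");T,e=tool()
for n,p in [("lens",(23,23,91)),("step",(23,23,49)),("rim",(20,20,-29)),("headlow",(15,15,-29)),("headtop near",(15.5,15,-55)),("headtop far",(-14.5,15,-55)),("headtop near if 5mm out",(15.5,15,-60)),("far 5 out",(-14.5,15,-60))]:
    q=[(T@(np.array([p[0],s*p[1],p[2]])/1e3)+e) for s in(-1,1)];print(n,(proj(c,q)*.625).round(1).tolist())
i=cv2.imread("pics/fin.png",0);print("col175",[ (r,int(i[r,172])) for r in range(184,280,2)])
```

```text
lens [[176.1, 129.0], [222.3, 129.0]]
step [[171.5, 139.8], [226.7, 139.8]]
rim [[161.6, 182.7], [236.3, 182.7]]
headlow [[171.2, 191.2], [226.7, 191.2]]
headtop near [[164.7, 217.1], [232.9, 217.1]]
headtop far [[167.2, 272.8], [230.5, 272.8]]
headtop near if 5mm out [[163.2, 223.6], [234.5, 223.7]]
far 5 out [[165.8, 281.2], [231.8, 281.3]]
col175 [(184, 105), (186, 106), (188, 107), (190, 97), (192, 42), (194, 41), (196, 41), (198, 43), (200, 43), (202, 43), (204, 42), (206, 42), (208, 43), (210, 42), (212, 43), (214, 44), (216, 57), (218, 64), (220, 64), (222, 64), (224, 64), (226, 65), (228, 65), (230, 36), (232, 34), (234, 43), (236, 43), (238, 45), (240, 48), (242, 51), (244, 50), (246, 54), (248, 52), (250, 52), (252, 50), (254, 48), (256, 55), (258, 65), (260, 64), (262, 64), (264, 64), (266, 64), (268, 64), (270, 71), (272, 129), (274, 131), (276, 129), (278, 131)]
```

The edges match the home prediction: head base at row 191, top near edge at 216, far edge at 271. The lamp is level to 0.1° and the arm is still, so I'm handing in.

```bash
python3 -c "
from cell import arm
print(arm.hand_in())"
```

```text
the job is handed in; nothing more can be done
None
```

The battery is home in the lamp, and the job is handed in with the lamp drawn out of its holder and held still in the gripper, level to about 0.1° at 0.89 m above the bench; it took about 14 s, and the bystanders were not touched.

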